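Load and clamp the water filter cartridge

TASK

Stand the fresh (blue-capped) filter cartridge in the bore of the water-filter holder and let go of it, then swing the hinged clamp over and press its pad down until you feel the cartridge sit firmly home on its stop, so that the clamp holds it there. Go gently: the cartridge cracks if it is dropped in, jammed against the holder or crushed by the clamp. Leave the spent brown-capped cartridge and the other kitchen things where they are.

Things in the scene. Friction and masses are not known exactly. Their poses are not given: they have to be found in the camera images.
- cartridge_mid (a point): centre (half-way up) of the fresh filter cartridge: upright white plastic cylinder, 40 mm diameter, 95 mm tall, 105 to 210 g, with blue bands round top, middle and bottom; z axis up along it. The foot is chamfered (2.5 mm in radius over 3 mm). It stands on the plank and is used the way up it stands. Grip its upper half, so that the fingers stay clear of the holder.
- holder: fixed water-filter holder: grey block 90 x 90 mm, 50 mm high, with a vertical bore in its middle. Origin on the plank under the bore's axis, z up. On its +y side two steel cheeks (centred at y = +72 mm, 26 mm wide in y, 148 mm high, x = +-29 mm overall) carry the clamp hinge. Brass stubs stick out 32 mm from the -x and +x faces at z = 22 mm; an 8 mm high flange lies along the -y face.
- bore_mouth (a point): centre of the bore's mouth on the block's top, 50 mm above the plank; axes as holder. Bore 42 mm wide, 3 mm chamfer. A cartridge let down stands on a sprung seat, its foot 15 to 25 mm below the mouth: the stop's height is adjusted differently each time and cannot be seen. It goes 8 mm deeper, against a spring of 4 to 7.5 N, to a firm stop.
- clamp_hinge (a point): the clamp's hinge axis (along the holder's x), at x = 0, y = +72 mm, z = 131 mm of the holder's frame; axes as the holder. The hinge is stiff (0.7 N m, about 6 N at the pad): the clamp stays where it is left and holds a cartridge down against the seat spring.
- clamp (a joint): angle of the clamp, rad: 0 is level over the bore; it grows as the clamp opens upward and away to the holder's +y. Starts wide open (1.6 to 1.9, standing up to 270 mm above the plank); travel -0.14 to 1.95. It meets a cartridge on the raised seat at 0.05 to 0.18, and with the cartridge fully home it stands between -0.07 and +0.07, depending on the hidden height of the stop.
- clamp_pad (a point): middle of the upper face of the orange pad (36 x 44 mm) at the clamp's free end, 110 mm from the hinge axis, 9.5 mm above the arm's middle plane. Clamp: steel bar 30 mm wide, 12 mm thick, 135 mm long; its rubber foot (72 mm from the axis) bears on the cartridge. Axes: -y to the free end, z out of the pad. Pressing the pad takes 6 to 10 N; with 14 to 18 N the cartridge is firmly home; over 22 N may crack it.
- spent_mid (a point): centre of the spent cartridge, same size but tan with brown bands: leave it alone
- salt: salt jar, 48 mm diameter, 85 mm tall, clear with red cap, origin under its centre: leave it alone
- pot_lid: stainless pot lid lying on the plank, 190 mm diameter, 42 mm high with its knob: leave it alone
- sieve: green plastic sieve, 124 mm diameter, 45 mm high, handle to its +y: leave it alone
- mortar: wooden mortar, 104 mm diameter, 85 mm high: leave it alone
- spoon: red silicone spoon, 240 mm long, lying along its x: leave it alone
- bowl: yellow plastic bowl, 160 mm diameter, 60 mm high, with a steel spring clip on its rim, reaching 105 mm high: leave it alone

How it is judged:
By the outcome, as a careful person would: the job done as asked, in the order asked, and still so for the second after the job is handed in, with the robot touching nothing.
It also fails if it takes over 72 s, if anything falls off the work surface, if the arm or the gripper's body presses on something with over 40 N, if the wrist force passes 120 N, or if a joint passes its speed limit or range.

ROBOT

A 6-joint arm with a two-finger parallel gripper is mounted at the origin on the work surface. World frame = base frame: x ahead of the robot, y to its left, z up, the work surface at z = 0. Lengths are in m, angles in rad, forces in N, time in s.
With the tool pointing down it reaches from about 0.3 to 1 m from the base axis. Payload 5.1 kg.
Tool frame: the origin (TCP) lies midway between the tips of the shut fingers; the grasp point (between the pads) lies 19 mm behind it; z points along the fingers, y is the direction in which the jaws open and shut (so a half turn about z gives the same grasp; the last joint's range is limited). The gripper opens to 95 mm and grips with 3 to 60 N. Pads are 20 mm wide; open, the fingers measure 119 mm over their backs; the gripper's body (75 mm by 180 mm) begins 59 mm behind the grasp point.
Start: joints at [-1.352, 0.124, 1.65, -0, 1.367, -0.083], TCP at [0.193, -0.621, 0.215] pointing down, gripper open.
Joint ranges: [-2.61, 2.61], [-1.02, 2.33], [0.03, 2.71], [-1.35, 4.49], [0.32, 2.68], [-2.91, 2.91]. Speed limits (rad/s): [2.57, 2.57, 3.14, 3.14, 3.14, 3.14].

INTERFACE

Orientations are given as a unit quaternion [x, y, z, w].
In Python, from rig import bot gives the robot as it stands.
- The arm moves only by the tool drive_tool, never from a script. Its argument "moves" is one flat list of numbers, 4 for each row, row after row: the shift along the world's x, y, z in cm, then the turn about the world's z in degrees. In form: [dx, dy, dz, yaw, dx, dy, dz, yaw, ...]. A call has exactly 8 rows; each row is the pose to reach, as a shift and turn from the pose commanded when the call began; what a row does not reach only later rows make up. A row lasts 1/10 s, in which the tool goes at most 50 mm and 8.59 degrees, less where a joint would pass 70% of its speed; a pose out of reach is approached as far as the arm can. A call with a gripper value outside its range is refused whole. "fingers" is the opening, from 0 (shut) to 1 (fully open), set as the call begins (left out, the last holds). The fingers move at their own pace and stop on an object; "grip_force" is the grip in N (left out, the last holds). Time passes only in rows, so rows that repeat a pose let the fingers close, or fill a call up. It gives the time, the measured TCP pose, the force and the opening at its end, in the units of the state.
- bot.observe(): the state, without advancing time (a new reading comes with each control period).
- bot.capture(name): name is "side" or "top" or "wrist"; returns a dict with "pixels" (384x512x3 uint8, red, green, blue), "depth" (384x512 float32, m along the optical axis (not along the pixel's ray), 0 where there is no reading), "K" (3x3 intrinsics, pixels), "rvec" (rotation vector, rad) and "tvec" (3), from world to camera coordinates, as OpenCV has them. Camera axes: x right, y down, z forward; pixel columns grow to the right and rows downward; lengths in m; the calibration is good to about 2 mm. A picture is of the moment at which its call begins.
- bot.sign_off(): hands the job in, once; it reports no verdict.
Trained networks look in a picture, given as the dict that the camera call returned (one of the last four; its "shot" number tells which), for a name from the list of things; names that differ only in an ending like _2 or _b are one class to them, and where a whole thing is asked for, a point or a joint stands for the part that bears it (a point fixed in the world has none). Each returns a list of dicts, best first, with "score" (0 to 1); they miss things now and then, are a little off and sometimes report something else, mostly with a low value. They report only what shows in the picture. A call takes as long as a camera call.
- bot.spot_in(picture, name): "centre" ([column, row] in pixels, amid what is visible of it).
- bot.trace(picture, name): "pixels" (384x512 bool, what is visible of it) and "centre" ([column, row] in pixels, amid what is visible of it).
The state is a dict: "clock": time; "joint_pos": joint angles; "joint_velocities": joint speeds; "tau": joint torques, N m; "position": TCP position; "eef_rot": TCP orientation; "force": force on the tool from outside, world axes, zero at the start; "moment": the same for the moment, N m; "opening": opening from 0.0 (shut) to 1.0 (fully open).
Only numpy, scipy, OpenCV 4.12 (cv2) and the standard library are available. Lean on these libraries where they do the work, as an engineer would, in place of code of your own. Each camera call takes 0.05 s, during which the arm holds its last target.

## Working session

There is one attempt and no reset: what is moved stays moved. The work goes in short steps, Python scripts to look and compute and a tool call to move; the robot and the scene stay as the last step left them, time stands still between calls to the robot, and variables do not carry over. Pictures are saved under pics/ and viewed, and the job is handed in when it is done.

Besides the shell and the picture viewer there is one more tool, called after "Call:" by a JSON object that holds its "name" and its "arguments", one argument or row to a line. drive_tool: Moves the arm, as the interface text tells. Its arguments: {"type":"object","properties":{"moves":{"type":"array"},"fingers":{"type":"number"},"grip_force":{"type":"number"}},"required":["moves"]}

```bash
ls; mkdir -p pics
cat > h.py <<'E'
import numpy as np, cv2, pickle
from rig import bot
def cap(n,f=None):
    p=bot.capture(n)
    if f: cv2.imwrite(f'pics/{f}.png',p['pixels'][:,:,::-1])
    return p
def world(p,mask):
    R,_=cv2.Rodrigues(np.array(p['rvec'],float)); t=np.array(p['tvec'],float).ravel()
    K=np.array(p['K']); v,u=np.nonzero(mask&(p['depth']>0)); z=p['depth'][v,u]
    c=np.stack([(u-K[0,2])*z/K[0,0],(v-K[1,2])*z/K[1,1],z],1)
    return (c-t)@R, u, v
E
python3 - <<'E'
from h import *
s=bot.observe()
for k in s: print(k,np.round(s[k],3))
for n in ['side','top']:
    p=cap(n,n+'0'); print(n,p['shot'])
    R,_=cv2.Rodrigues(np.array(p['rvec'],float)); print(-R.T@np.array(p['tvec']).ravel())
    for o in ['cartridge_mid','spent_mid','holder','clamp','clamp_pad','salt','bowl','mortar','pot_lid']:
        for r in bot.trace(p,o)[:2]:
            w,u,v=world(p,r['pixels'])
            print(o,round(r['score'],2),np.round(r['centre']),len(w),np.round(np.percentile(w,[2,50,98],axis=0),3).tolist() if len(w) else '')
print(bot.observe()['clock'])
E
```

```text
pics
clock 0.0
joint_pos [-1.352  0.124  1.652  0.     1.367 -0.083]
joint_velocities [ 0.001 -0.001 -0.001 -0.     0.001 -0.   ]
tau [ 2.0000e-03 -4.1760e+01 -3.5993e+01  7.8000e-02  4.9000e-02 -0.0000e+00]
position [ 0.193 -0.62   0.213]
eef_rot [ 0.989  0.15  -0.    -0.001]
force [-0.466  0.244  0.952]
moment [ 0.017 -0.042  0.024]
opening 1.006
side 1
[0.22308462 1.02264834 0.82433338]
cartridge_mid 0.62 [310. 188.] 325 [[0.414, -0.243, -0.003], [0.431, -0.107, 0.059], [0.453, -0.1, 0.096]]
spent_mid 0.73 [263. 176.] 251 [[0.582, -0.166, 0.008], [0.597, -0.144, 0.058], [0.619, -0.137, 0.096]]
holder 0.9 [247. 229.] 1935 [[0.497, 0.071, 0.0], [0.538, 0.202, 0.048], [0.607, 0.243, 0.258]]
clamp 0.78 [241. 200.] 461 [[0.523, 0.191, 0.124], [0.54, 0.226, 0.206], [0.562, 0.246, 0.261]]
clamp_pad 0.79 [245. 203.] 458 [[0.523, 0.194, 0.124], [0.54, 0.226, 0.204], [0.563, 0.246, 0.261]]
salt 0.81 [308. 160.] 275 [[0.477, -0.415, -0.001], [0.497, -0.332, 0.049], [0.522, -0.322, 0.085]]
bowl 0.67 [204. 207.] 1338 [[0.672, 0.002, -0.0], [0.76, 0.053, 0.033], [0.821, 0.153, 0.073]]
mortar 0.
[... 624 characters left out ...]
.245, 0.263]]
salt 0.7 [380. 213.] 281 [[0.478, -0.37, 0.0], [0.504, -0.341, 0.083], [0.526, -0.327, 0.09]]
salt 0.45 [222. 198.] 1815 [[0.502, 0.061, 0.005], [0.551, 0.141, 0.05], [0.615, 0.235, 0.261]]
bowl 0.6 [244. 132.] 1963 [[0.681, 0.009, 0.001], [0.762, 0.081, 0.029], [0.827, 0.151, 0.072]]
bowl 0.6 [382. 159.] 892 [[0.638, -0.406, 0.027], [0.687, -0.37, 0.057], [0.729, -0.312, 0.089]]
mortar 0.69 [382. 158.] 932 [[0.638, -0.408, 0.003], [0.688, -0.371, 0.057], [0.732, -0.312, 0.089]]
pot_lid 0.65 [135. 203.] 2564 [[0.448, 0.344, 0.004], [0.531, 0.426, 0.013], [0.613, 0.514, 0.041]]
pot_lid 0.62 [191. 196.] 355 [[0.528, 0.185, 0.015], [0.546, 0.216, 0.215], [0.562, 0.244, 0.264]]
1.0
```

View images.

View pics/top0.png

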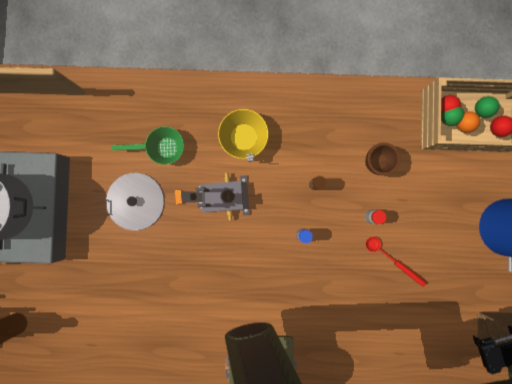

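View pics/side0.png

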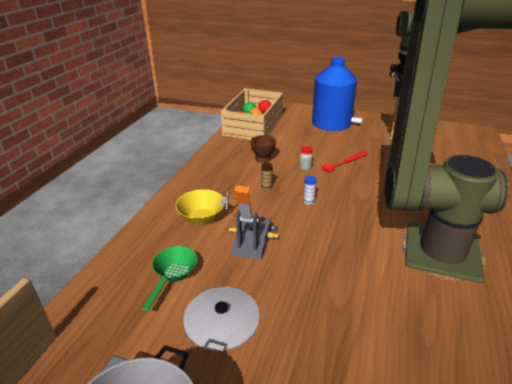

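Run:
```python
from h import *
p=cap('top')
w,u,v=world(p,np.ones((384,512),bool))
def sel(x0,x1,y0,y1,z0,z1): return (w[:,0]>x0)&(w[:,0]<x1)&(w[:,1]>y0)&(w[:,1]<y1)&(w[:,2]>z0)&(w[:,2]<z1)
m=sel(.45,.66,.05,.24,.044,.058); q=w[m]
print(m.sum(),q.mean(0)); print(cv2.minAreaRect((q[:,:2]*1000).astype(np.float32)))
m=sel(.45,.66,.1,.3,.14,.155); q=w[m]; print(m.sum(),q.mean(0),cv2.minAreaRect((q[:,:2]*1000).astype(np.float32)))
m=sel(.45,.68,.05,.24,.018,.032); q=w[m]; print('stubs',m.sum(),cv2.minAreaRect((q[:,:2]*1000).astype(np.float32)))
m=sel(.4,.48,-.17,-.07,.088,.11); q=w[m]; print('cart',m.sum(),q.mean(0),q[:,:2].min(0),q[:,:2].max(0))
m=sel(.57,.64,-.2,-.1,.088,.11); q=w[m]; print('spent',m.sum(),q.mean(0))
m=sel(.5,.6,.17,.29,.155,.29); q=w[m]; print('clamp',m.sum(),q.mean(0),q.min(0),q.max(0))
im=cv2.resize(p['pixels'][130:260,170:340,::-1],None,fx=4.5,fy=4.5,interpolation=2); cv2.imwrite('pics/z.png',im)
```

```text
675 [0.55605691 0.12256648 0.05087104]
((555.2147827148438, 132.51773071289062), (89.864013671875, 111.4450912475586), 6.066249370574951)
94 [0.54665496 0.192808   0.14763959] ((549.054443359375, 192.81346130371094), (59.108619689941406, 24.67885971069336), 4.269046783447266)
stubs 343 ((564.7024536132812, 148.56671142578125), (145.45782470703125, 144.5733184814453), 74.43551635742188)
cart 142 [ 0.43785837 -0.12294088  0.09600604] [ 0.41913337 -0.14378594] [ 0.45616977 -0.10324362]
spent 138 [ 0.60439052 -0.16074925  0.09604197]
clamp 296 [0.54501665 0.21960215 0.22551347] [0.52546348 0.19508942 0.15561615] [0.56239805 0.24522914 0.2659032 ]
```

View pics/z.png

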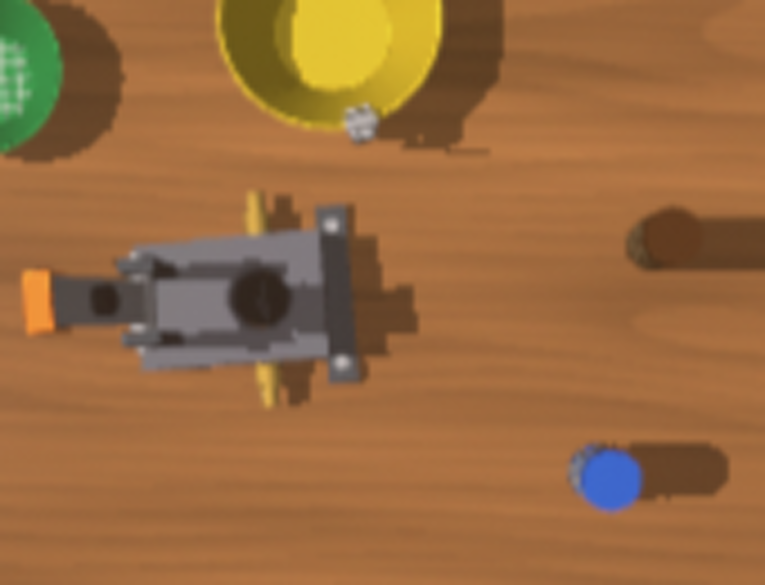

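Call:
{"name": "drive_tool", "arguments": {
  "moves": [1.5,3,0,5,3.5,7,0,13,5.5,11.5,0,21,7.5,16,0,29,9.5,20.5,0,37,12,25,0,45,14,29.5,0,53,16,33.5,0,61],
  "fingers": 1
}}

```text
clock: 1.85
position: [0.3536, -0.2836, 0.2149]
eef_rot: [0.774, 0.633, 0.0, 0.0]
force: [0.8, 0.4, 0.1]
opening: 1.001
```

Call:
{"name": "drive_tool", "arguments": {
  "moves": [2,4,0,6,4,8,0,12,6,12,0,16,7.5,14.5,0,17,8.5,16.3,0,17,8.5,16.3,0,17,8.5,16.3,0,17,8.5,16.3,0,17]
}}

```text
clock: 2.65
position: [0.4379, -0.1233, 0.2147]
eef_rot: [0.674, 0.739, -0.0, 0.0]
force: [-0.4, -0.6, 0.1]
opening: 0.999
```

Run:
```python
from h import *
p=cap('wrist','w1')
s=bot.observe(); print(s['clock'],s['position'],s['eef_rot'],s['force'],s['joint_pos'])
R,_=cv2.Rodrigues(np.array(p['rvec'],float)); print(-R.T@np.array(p['tvec']).ravel(),R[2],p['K'])
w,u,v=world(p,np.ones((384,512),bool))
m=(abs(w[:,2]-.0955)<.004)&(np.hypot(w[:,0]-.438,w[:,1]+.123)<.04); q=w[m]
print(m.sum(),q.mean(0),cv2.minEnclosingCircle((q[:,:2]*1000).astype(np.float32)))
```

```text
2.7 [ 0.4378101  -0.12346813  0.21464756] [ 6.74232224e-01  7.38519387e-01 -1.42102062e-04  5.34023709e-05] [-0.69360144 -0.09356967  1.00795621] [-3.92783892e-01 -3.27557537e-01  2.06704489e+00 -3.07958798e-04
  1.40210157e+00 -4.83679307e-01]
[ 0.43250883 -0.05545146  0.38471313] [ 0.02255939 -0.24104587 -0.97025149] [[274.87798914   0.         251.64478646]
 [  0.         274.87798914 189.92519075]
 [  0.           0.           1.        ]]
1075 [ 0.43597879 -0.1215233   0.09505208] ((436.2713623046875, -121.98655700683594), 20.410490036010742)
```

View pics/w1.png

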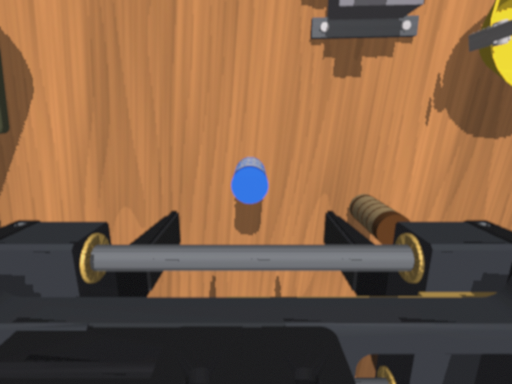

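Run:
```python
from h import *
p=cap('side','s1')
cv2.imwrite('pics/s1.png',cv2.resize(p['pixels'][60:260,200:400,::-1],None,fx=3,fy=3,interpolation=2))
w,u,v=world(p,np.ones((384,512),bool))
# holder-frame profile of gripper: points near tool
m=(np.hypot(w[:,0]-.438,w[:,1]+.123)<.13)&(w[:,2]>.22)&(w[:,2]<.55)
q=w[m]
for z in np.arange(.22,.55,.02):
    k=abs(q[:,2]-z)<.01
    if k.any(): print(round(z,2),k.sum(),np.round(q[k].min(0)-[.438,-.123,0],3),np.round(q[k].max(0)-[.438,-.123,0],3))
# clamp profile, holder frame
w=w-[.556,.121,0]; a=np.radians(5.3); x=w[:,0]*np.cos(a)+w[:,1]*np.sin(a); y=-w[:,0]*np.sin(a)+w[:,1]*np.cos(a)
for z in np.arange(.12,.28,.01):
    k=(abs(w[:,2]-z)<.005)&(abs(x)<.04)&(y>0.03)&(y<.15)
    if k.any(): print('cl',round(z,3),k.sum(),np.round([x[k].min(),x[k].max(),y[k].min(),y[k].max()],3))
```

```text
0.22 14 [-0.057  0.005  0.221] [0.051 0.02  0.23 ]
0.24 35 [-0.059 -0.006  0.231] [0.052 0.022 0.25 ]
0.26 48 [-0.061 -0.007  0.25 ] [0.056 0.021 0.27 ]
0.28 38 [-0.062 -0.003  0.271] [0.057 0.018 0.285]
0.3 196 [-0.086 -0.029  0.291] [0.077 0.045 0.31 ]
0.32 297 [-0.093 -0.025  0.31 ] [0.084 0.046 0.33 ]
0.34 431 [-0.093 -0.04   0.33 ] [0.09  0.046 0.35 ]
0.36 152 [-0.053 -0.018  0.35 ] [0.013 0.032 0.37 ]
0.38 126 [-0.053 -0.023  0.37 ] [0.013 0.038 0.39 ]
0.4 231 [-0.054 -0.037  0.39 ] [0.035 0.042 0.41 ]
0.42 149 [-0.039 -0.004  0.41 ] [0.031 0.041 0.43 ]
0.44 169 [-0.038  0.003  0.43 ] [0.033 0.039 0.45 ]
0.46 85 [-0.036  0.008  0.45 ] [0.035 0.063 0.47 ]
0.48 259 [-0.085  0.037  0.47 ] [0.055 0.099 0.49 ]
0.5 373 [-0.088  0.035  0.49 ] [0.056 0.097 0.51 ]
0.52 382 [-0.087  0.036  0.51 ] [0.056 0.098 0.53 ]
0.54 518 [-0.088 -0.05   0.53 ] [0.05  0.098 0.55 ]
cl 0.12 29 [-0.034  0.023  0.073  0.09 ]
cl 0.13 62 [-0.037  0.028  0.069  0.09 ]
cl 0.14 67 [-0.033  0.024  0.06   0.091]
cl 0.15 57 [-0.033  0.023  0.062  0.091]
cl 0.16 26 [-0.019  0.009  0.08   0.094]
cl 0.17 28 [-0.02   0.008  0.085  0.098]
cl 0.18 26 [-0.02   0.01   0.091  0.102]
cl 0.19 28 [-0.02   0.009  0.093  0.104]
cl 0.2 23 [-0.02   0.01   0.101  0.107]
cl 0.21 18 [-0.022  0.009  0.105  0.114]
cl 0.22 40 [-0.023  0.011  0.1    0.119]
cl 0.23 31 [-0.022  0.012  0.115  0.122]
cl 0.24 38 [-0.023  0.011  0.109  0.124]
cl 0.25 37 [-0.024  0.012  0.118  0.128]
cl 0.26 76 [-0.023  0.012  0.109  0.13 ]
```

View pics/s1.png

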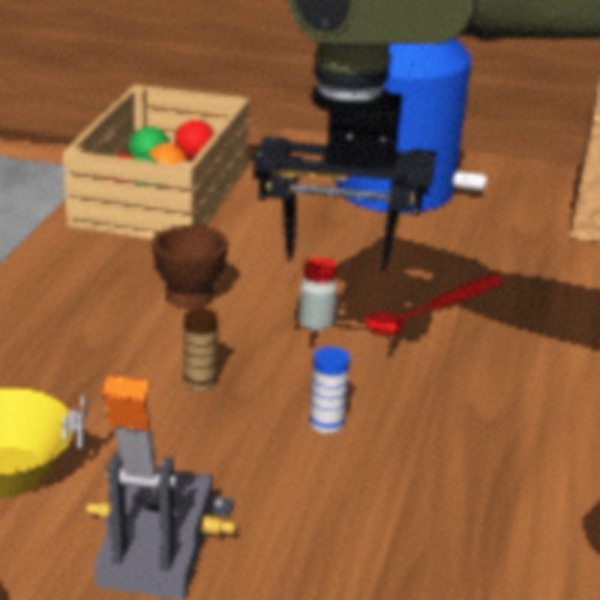

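Call:
{"name": "drive_tool", "arguments": {
  "moves": [-0.1,0.1,-2,0,-0.1,0.1,-5,0,-0.1,0.1,-8,0,-0.1,0.1,-11,0,-0.1,0.1,-13.5,0,-0.1,0.1,-15,0,-0.1,0.1,-15.8,0,-0.1,0.1,-15.8,0]
}}

```text
clock: 3.55
position: [0.4362, -0.1218, 0.0557]
eef_rot: [0.674, 0.739, -0.0, -0.001]
force: [-0.2, 0.1, 0.1]
opening: 1.003
```

Call:
{"name": "drive_tool", "arguments": {
  "moves": [0,0,0,0,0,0,0,0,0,0,0,0,0,0,0,0,0,0,0,0,0,0,0,0,0,0,0,0,0,0,0,0],
  "fingers": 0.3,
  "grip_force": 18
}}

```text
clock: 4.35
position: [0.437, -0.1216, 0.0566]
eef_rot: [0.674, 0.739, -0.0, -0.0]
force: [-1.1, -0.3, 0.8]
opening: 0.414
```

Call:
{"name": "drive_tool", "arguments": {
  "moves": [0,0,0.8,0,0,0,3,0,0,0,6,0,0,0,9,0,1,1.5,12,0,3,4,14,0,5,7,15,0,7,10,15,0]
}}

```text
clock: 5.15
position: [0.509, -0.0208, 0.2097]
eef_rot: [0.674, 0.739, 0.001, 0.002]
force: [-0.2, 0.0, -1.9]
opening: 0.416
```

Call:
{"name": "drive_tool", "arguments": {
  "moves": [2,2.5,0,0,4,4.5,0,0,5,5.5,0,0,5,5.5,0,0,5,5.5,0,0,5,5.5,0,0,5,5.5,0,0,5,5.5,0,0]
}}

```text
clock: 5.95
position: [0.5569, 0.0327, 0.2068]
eef_rot: [0.674, 0.739, 0.0, 0.0]
force: [-0.1, 0.4, -0.4]
opening: 0.415
```

```bash
cat > bore.py <<'E'
from h import *
import sys
p=cap('wrist',sys.argv[1])
s=bot.observe(); print(s['clock'],s['position'],s['eef_rot'],s['force'],s['opening'])
w,u,v=world(p,np.ones((384,512),bool))
m=(abs(w[:,2]-.05)<.006)&(abs(w[:,0]-.556)<.07)&(abs(w[:,1]-.121)<.08); q=w[m]
print(m.sum(),np.median(q,0),cv2.minAreaRect((q[:,:2]*1000).astype(np.float32)))
# rasterise the top face
S=1000
img=np.zeros((400,400),np.uint8)
xy=((q[:,:2]-[.356,-.079])*S).round().astype(int); img[xy[:,0].clip(0,399),xy[:,1].clip(0,399)]=255
img=cv2.morphologyEx(img,cv2.MORPH_CLOSE,np.ones((4,4)))
cv2.imwrite('pics/ras.png',cv2.resize(img[120:280,100:300],None,fx=3,fy=3))
cs,h=cv2.findContours(img,cv2.RETR_CCOMP,cv2.CHAIN_APPROX_NONE)
for i,c in enumerate(cs):
    if cv2.contourArea(c)>600:
        c2=c[:,0,::-1].astype(np.float32)+[356,-79]; c2=c2.astype(np.float32)
        print('hole' if h[0][i][3]>=0 else 'outer',cv2.contourArea(c),cv2.minEnclosingCircle(c2),cv2.fitEllipse(c2),cv2.minAreaRect(c2))
E
python3 bore.py w2
```

```text
6.0 [0.55691768 0.0328295  0.20680606] [6.74028859e-01 7.38705005e-01 3.52692649e-05 1.09584330e-04] [-0.05752679  0.14537145 -1.58074462] 0.4200498944119831
5600 [0.5545968  0.1288252  0.04982748] ((552.8297119140625, 140.79400634765625), (90.15470123291016, 124.5134506225586), 6.201800346374512)
outer 7916.0 ((556.0, 125.0), 62.625972747802734) ((555.7767333984375, 124.78034973144531), (105.0684585571289, 105.22218322753906), 58.727272033691406) ((555.6719970703125, 124.67330932617188), (90.98745727539062, 90.66211700439453), 6.225829124450684)
hole 1403.5 ((555.9315795898438, 124.4522476196289), 21.90359115600586) ((555.7353515625, 124.445068359375), (42.12824630737305, 42.49942398071289), 179.3262481689453) ((555.5000610351562, 124.4999771118164), (42.42640686035156, 42.42640686035156), 45.0)
```

View pics/w2.png

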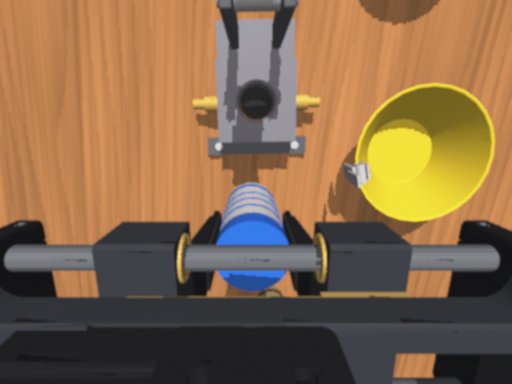

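View pics/ras.png

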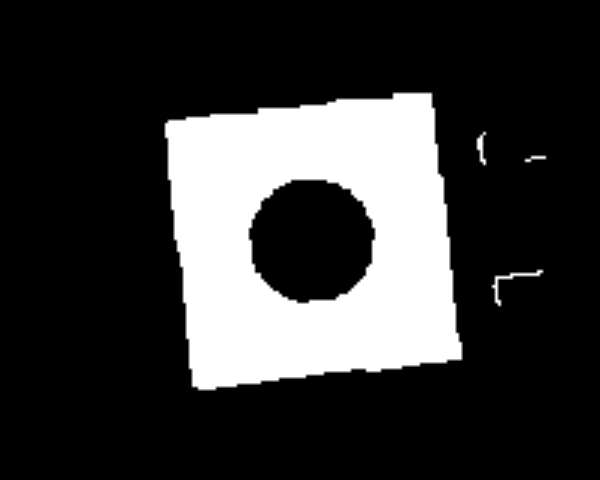

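Run:
```python
from h import *
p=cap('wrist')
w,u,v=world(p,np.ones((384,512),bool))
m=(abs(w[:,0]-.557)<.03)&(abs(w[:,1]-.033)<.035)&(w[:,2]>.14)&(v<300); q=w[m]
for z in np.arange(.145,.26,.006):
    k=abs(q[:,2]-z)<.003
    if k.sum()>12:
        a=q[k]; A=np.c_[2*a[:,:2],np.ones(len(a))]; s=np.linalg.lstsq(A,(a[:,:2]**2).sum(1),rcond=None)[0]
        # fixed radius fit
        from scipy.optimize import least_squares
        f=least_squares(lambda c:np.hypot(a[:,0]-c[0],a[:,1]-c[1])-.02,[.557,.033],loss='soft_l1',f_scale=.001)
        print(round(z,3),k.sum(),np.round(f.x,4),np.round(np.abs(f.fun).mean()*1e3,2),np.round(a.min(0),3),np.round(a.max(0),3))
t=q[(q[:,2]>.238)]; print(np.median(t[:,2]) if len(t) else '')
```

```text
0.157 46 [0.557  0.0322] 0.15 [0.54  0.043 0.154] [0.571 0.052 0.159]
0.163 74 [0.557  0.0325] 0.13 [0.538 0.038 0.16 ] [0.576 0.053 0.166]
0.169 97 [0.5571 0.0322] 0.16 [0.537 0.035 0.166] [0.575 0.053 0.172]
0.175 82 [0.5572 0.0321] 0.15 [0.538 0.036 0.172] [0.573 0.052 0.178]
0.181 71 [0.5573 0.0321] 0.14 [0.539 0.039 0.178] [0.573 0.052 0.184]
0.187 119 [0.5574 0.0322] 0.19 [0.538 0.035 0.184] [0.576 0.053 0.19 ]
0.193 104 [0.5574 0.0321] 0.16 [0.539 0.038 0.19 ] [0.574 0.052 0.196]
0.199 87 [0.5574 0.0322] 0.17 [0.538 0.035 0.196] [0.576 0.053 0.202]
0.205 182 [0.5576 0.0322] 0.68 [0.532 0.036 0.202] [0.581 0.053 0.208]
0.211 199 [0.5578 0.0325] 1.53 [0.533 0.035 0.208] [0.581 0.052 0.214]
0.217 270 [0.5577 0.0325] 1.58 [0.531 0.035 0.214] [0.582 0.053 0.22 ]
0.223 294 [0.5579 0.0325] 2.21 [0.53  0.034 0.22 ] [0.583 0.052 0.226]
0.229 267 [0.5578 0.0327] 2.92 [0.529 0.034 0.226] [0.584 0.052 0.232]
0.235 375 [0.5578 0.0329] 2.61 [0.529 0.035 0.232] [0.585 0.053 0.238]
0.241 456 [0.5578 0.0329] 2.74 [0.528 0.016 0.238] [0.586 0.053 0.244]
0.247 2544 [0.5583 0.0322] 4.58 [0.527 0.012 0.244] [0.586 0.053 0.25 ]
0.253 244 [0.5568 0.0423] 4.8 [0.527 0.022 0.25 ] [0.586 0.048 0.256]
0.259 196 [0.5577 0.0327] 2.67 [0.528 0.02  0.256] [0.585 0.048 0.262]
0.30131629327628484
```

Call:
{"name": "drive_tool", "arguments": {
  "moves": [0,2,0,0,-0.1,5,0,0,-0.1,7.5,0,0,-0.1,9,0,0,-0.1,9.2,-1,0,-0.1,9.2,-4,0,-0.1,9.2,-6.5,0,-0.1,9.2,-8,0]
}}

```text
clock: 6.85
position: [0.5546, 0.1243, 0.1234]
eef_rot: [0.674, 0.739, -0.002, -0.001]
force: [0.2, -0.2, -1.2]
opening: 0.419
```

```bash
cat > chk.py <<'E'
from h import *
import sys
from scipy.optimize import least_squares
p=cap('wrist',sys.argv[1])
s=bot.observe(); print(s['clock'],s['position'],s['eef_rot'],s['force'],s['opening'])
w,u,v=world(p,np.ones((384,512),bool))
tx,ty,tz=s['position']
m=(abs(w[:,0]-tx)<.03)&(abs(w[:,1]-ty)<.035)&(w[:,2]>.052)&(v<300); q=w[m]
for z in np.arange(.055,tz-.003,.008):
    k=abs(q[:,2]-z)<.004
    if k.sum()>12:
        a=q[k]
        f=least_squares(lambda c:np.hypot(a[:,0]-c[0],a[:,1]-c[1])-.02,[tx,ty],loss='soft_l1',f_scale=.001)
        print(round(z,3),k.sum(),np.round(f.x,4),np.round(np.abs(f.fun).mean()*1e3,2))
m=(abs(w[:,2]-.05)<.003)&(abs(w[:,0]-.556)<.07)&(abs(w[:,1]-.121)<.08); q=w[m]
if len(q)>10:
    print(m.sum(),np.median(q,0))
    c=np.array([.5557,.1245]); d=np.hypot(*(q[:,:2]-c).T); k=(d<.026); a=q[k]; 
    # rim
    ang=np.arctan2(*(a[:,:2]-c).T[::-1])
    for b in np.arange(-3.14,3.14,.35):
        kk=(ang>b)&(ang<b+.35)
        if kk.any(): print(round(b+.17,2),round(d[k][kk].min()*1e3,1),end='; ')
E
python3 chk.py w3
```

```text
6.9 [0.55342878 0.12418327 0.12129624] [ 0.67395454  0.73876339 -0.0029897  -0.00223452] [-1.29115235 -0.87500191 -3.5219962 ] 0.41505123823198276
0.071 49 [0.5545 0.1235] 0.14
0.079 97 [0.5545 0.1238] 0.13
0.087 110 [0.5546 0.1235] 0.16
0.095 108 [0.5548 0.1235] 0.15
0.103 139 [0.5549 0.1236] 0.2
0.111 125 [0.5551 0.1235] 0.15
4824 [0.55178332 0.14724087 0.04988716]
-2.97 22.3; -0.17 20.5; 0.18 20.3; 0.53 19.8; 0.88 19.5; 1.23 20.0; 1.58 20.5; 1.93 21.0; 2.28 21.0; 2.63 21.4; 2.98 21.7;
```

View pics/w3.png

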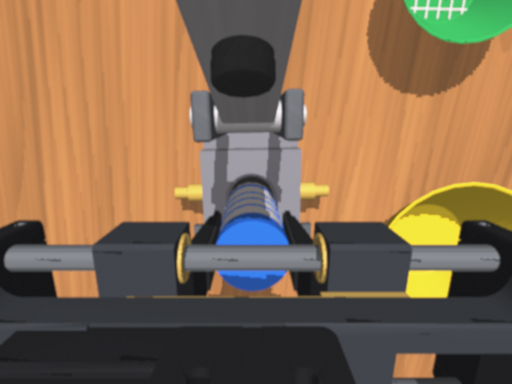

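Call:
{"name": "drive_tool", "arguments": {
  "moves": [0,0,0,0,0,0,0,0,0,0,-0.3,0,0,0,-0.6,0,0,0,-0.8,0,0,0,-0.8,0,0,0,-0.8,0,0,0,-0.8,0]
}}

```text
clock: 7.7
position: [0.5562, 0.1254, 0.1188]
eef_rot: [0.674, 0.739, 0.0, 0.0]
force: [0.6, 0.8, -2.1]
opening: 0.413
```

```bash
cat >> chk.py <<'E'
print()
if len(q)>10:
    th=[];
    B=np.arange(-.3,3.1,.12); P=[]
    for b in B:
        kk=(ang>b)&(ang<b+.12)
        if kk.any():
            j=np.argmin(d[k][kk]); P.append(a[kk][j][:2])
    P=np.array(P); f=least_squares(lambda c:np.hypot(*(P-c[:2]).T)-c[2],[.5555,.124,.0215],loss='soft_l1',f_scale=.0007)
    print('bore',f.x,np.abs(f.fun).mean(),len(P))
E
python3 chk.py w4
```

```text
7.75 [0.55624209 0.12543666 0.11877296] [6.73694754e-01 7.39009723e-01 7.68234473e-05 4.05925760e-05] [ 0.60563696 -0.39557093 -1.14134998] 0.41875196517607216
0.063 19 [0.5561 0.1247] 0.11
0.071 60 [0.5564 0.1249] 0.17
0.079 129 [0.5564 0.1249] 0.22
0.087 108 [0.5565 0.1247] 0.15
0.095 103 [0.5566 0.1247] 0.18
0.103 162 [0.5567 0.1247] 0.18
0.111 155 [0.5568 0.1248] 0.2
4888 [0.5499093  0.14777297 0.04989379]
-2.97 22.6; -2.62 23.8; -0.17 22.9; 0.18 20.5; 0.53 19.8; 0.88 19.7; 1.23 19.8; 1.58 20.1; 1.93 20.3; 2.28 20.9; 2.63 21.6; 2.98 21.9; 
bore [0.55516549 0.12190115 0.02270748] 0.0005901897164087441 29
```

Call:
{"name": "drive_tool", "arguments": {
  "moves": [-0.1,-0.05,0,0,-0.1,-0.05,-0.3,0,-0.1,-0.05,-0.6,0,-0.1,-0.05,-0.9,0,-0.1,-0.05,-1.1,0,-0.1,-0.05,-1.3,0,-0.1,-0.05,-1.3,0,-0.1,-0.05,-1.3,0]
}}

```text
clock: 8.55
position: [0.5552, 0.1249, 0.1056]
eef_rot: [0.674, 0.739, -0.0, -0.0]
force: [1.0, 0.2, -2.0]
opening: 0.422
```

Call:
{"name": "drive_tool", "arguments": {
  "moves": [0,0,-0.1,0,0,0,-0.2,0,0,0,-0.3,0,0,0,-0.4,0,0,0,-0.4,0,0,0,-0.4,0,0,0,-0.4,0,0,0,-0.4,0]
}}

```text
clock: 9.35
position: [0.5551, 0.1249, 0.1017]
eef_rot: [0.674, 0.739, -0.0, -0.0]
force: [0.4, -0.2, -1.6]
opening: 0.419
```

Call:
{"name": "drive_tool", "arguments": {
  "moves": [0,0,-0.1,0,0,0,-0.2,0,0,0,-0.3,0,0,0,-0.4,0,0,0,-0.4,0,0,0,-0.4,0,0,0,-0.4,0,0,0,-0.4,0]
}}

```text
clock: 10.15
position: [0.5551, 0.1249, 0.0976]
eef_rot: [0.674, 0.739, -0.0, -0.0]
force: [-0.4, -0.0, -1.4]
opening: 0.419
```

```bash
python3 chk.py w5
```

```text
10.2 [0.55508391 0.1248899  0.09756143] [ 6.73686215e-01  7.39017502e-01 -9.71865102e-05 -7.93675341e-05] [-0.77578678 -0.19415862 -2.21257541] 0.4148925125552084
0.055 123 [0.5552 0.1243] 0.39
0.063 102 [0.5554 0.124 ] 0.12
0.071 102 [0.5555 0.1241] 0.13
0.079 149 [0.5556 0.1241] 0.18
0.087 110 [0.5557 0.1241] 0.15
5573 [0.55096089 0.14870691 0.04988503]
-2.97 21.8; -2.62 24.6; -0.17 21.7; 0.18 19.7; 0.53 19.3; 0.88 19.6; 1.23 19.3; 1.58 19.4; 1.93 19.6; 2.28 19.9; 2.63 20.5; 2.98 22.0; 
bore [0.55513994 0.12153386 0.02226562] 0.0004277965532798103 29
```

View pics/w5.png

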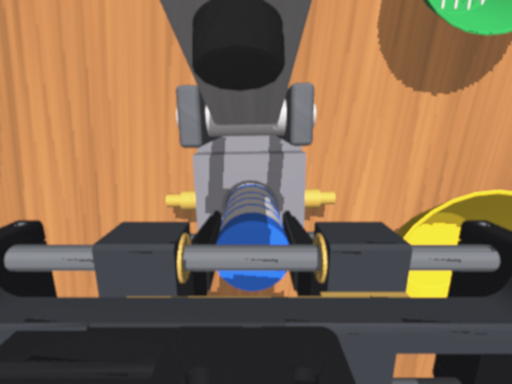

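Call:
{"name": "drive_tool", "arguments": {
  "moves": [0,0,-0.1,0,0,0,-0.2,0,0,0,-0.3,0,0,0,-0.4,0,0,0,-0.4,0,0,0,-0.4,0,0,0,-0.4,0,0,0,-0.4,0]
}}

```text
clock: 11.0
position: [0.5551, 0.1249, 0.0935]
eef_rot: [0.674, 0.739, -0.0, -0.0]
force: [-0.9, -0.7, -2.1]
opening: 0.419
```

Call:
{"name": "drive_tool", "arguments": {
  "moves": [0,0,-0.05,0,0,0,-0.1,0,0,0,-0.15,0,0,0,-0.2,0,0,0,-0.2,0,0,0,-0.2,0,0,0,-0.2,0,0,0,-0.2,0]
}}

```text
clock: 11.8
position: [0.5552, 0.1249, 0.0917]
eef_rot: [0.674, 0.739, 0.0, 0.0]
force: [-0.7, -1.0, -0.7]
opening: 0.418
```

Call:
{"name": "drive_tool", "arguments": {
  "moves": [0,0,-0.05,0,0,0,-0.1,0,0,0,-0.15,0,0,0,-0.2,0,0,0,-0.2,0,0,0,-0.2,0,0,0,-0.2,0,0,0,-0.2,0]
}}

```text
clock: 12.6
position: [0.5551, 0.1249, 0.0896]
eef_rot: [0.674, 0.739, -0.0, -0.0]
force: [-0.6, -0.6, -1.3]
opening: 0.419
```

Call:
{"name": "drive_tool", "arguments": {
  "moves": [0,0,-0.05,0,0,0,-0.1,0,0,0,-0.15,0,0,0,-0.2,0,0,0,-0.2,0,0,0,-0.2,0,0,0,-0.2,0,0,0,-0.2,0]
}}

```text
clock: 13.4
position: [0.5551, 0.1249, 0.0876]
eef_rot: [0.674, 0.739, -0.0, -0.0]
force: [-1.5, -1.4, -0.9]
opening: 0.417
```

Call:
{"name": "drive_tool", "arguments": {
  "moves": [0,0,-0.05,0,0,0,-0.1,0,0,0,-0.15,0,0,0,-0.2,0,0,0,-0.2,0,0,0,-0.2,0,0,0,-0.2,0,0,0,-0.2,0]
}}

```text
clock: 14.2
position: [0.5552, 0.1249, 0.0856]
eef_rot: [0.674, 0.739, -0.0, -0.0]
force: [-0.8, -1.2, -1.0]
opening: 0.419
```

Call:
{"name": "drive_tool", "arguments": {
  "moves": [-0.03,-0.05,-0.05,0,-0.03,-0.05,-0.1,0,-0.03,-0.05,-0.15,0,-0.03,-0.05,-0.2,0,-0.03,-0.05,-0.2,0,-0.03,-0.05,-0.2,0,-0.03,-0.05,-0.2,0,-0.03,-0.05,-0.2,0]
}}

```text
clock: 15.0
position: [0.5549, 0.1244, 0.0837]
eef_rot: [0.674, 0.739, 0.0, 0.0]
force: [-0.0, -0.1, -2.7]
opening: 0.416
```

Call:
{"name": "drive_tool", "arguments": {
  "moves": [0,0,-0.05,0,0,0,-0.1,0,0,0,-0.15,0,0,0,-0.2,0,0,0,-0.2,0,0,0,-0.2,0,0,0,-0.2,0,0,0,-0.2,0]
}}

```text
clock: 15.8
position: [0.555, 0.1244, 0.0818]
eef_rot: [0.674, 0.739, 0.0, 0.0]
force: [-0.7, -0.6, 2.1]
opening: 0.42
```

Run:
```python
from h import *
for i in range(3):
    bot.capture('top'); s=bot.observe(); print(s['position'],s['force'])
```

```text
[0.55504605 0.12441277 0.08180968] [-1.00402227  0.83447974  2.29102543]
[0.55502687 0.12443426 0.08178113] [-1.69134427 -0.87753932  2.25081371]
[0.55502034 0.1244151  0.08177219] [-1.18355801 -0.58718248  1.8014055 ]
```

Call:
{"name": "drive_tool", "arguments": {
  "moves": [0,0,0,0,0,0,0,0,0,0,0,0,0,0,0,0,0,0,0,0,0,0,0,0,0,0,0,0,0,0,0,0],
  "fingers": 0.8
}}

```text
clock: 16.75
position: [0.5549, 0.1244, 0.0817]
eef_rot: [0.674, 0.739, 0.0, 0.0]
force: [0.7, 0.2, 0.3]
opening: 0.799
```

Call:
{"name": "drive_tool", "arguments": {
  "moves": [0,0,1,0,0,0,4,0,0,0,8,0,0,0,12,0,0,-2,15,0,0,-5,16,0,0,-7.5,16,0,0,-8,16,0]
}}

```text
clock: 17.55
position: [0.5553, 0.0425, 0.2434]
eef_rot: [0.675, 0.738, 0.001, 0.001]
force: [0.3, 0.3, 0.4]
opening: 0.8
```

Run:
```python
from h import *
p=cap('wrist','w6'); s=bot.observe(); print(s['clock'],s['position'],s['force'])
w,u,v=world(p,np.ones((384,512),bool))
m=(np.hypot(w[:,0]-.555,w[:,1]-.1243)<.03)&(w[:,2]>.1)&(w[:,2]<.14); q=w[m]
print(m.sum(),np.median(q,0),cv2.minEnclosingCircle((q[:,:2]*1000).astype(np.float32)))
for r in bot.spot_in(p,'cartridge_mid')[:2]: print(r)
p=cap('side','s6')
cv2.imwrite('pics/s6.png',cv2.resize(p['pixels'][130:290,170:370,::-1],None,fx=3.5,fy=3.5,interpolation=2))
```

```text
17.6 [0.55501096 0.0429428  0.2426355 ] [ 0.60074022 -0.21452335 -0.174803  ]
1274 [0.55520706 0.12439728 0.12131139] ((555.2396850585938, 124.11433410644531), 20.148164749145508)
{'centre': [256.5, 109.5], 'score': 0.93}
```

View pics/w6.png

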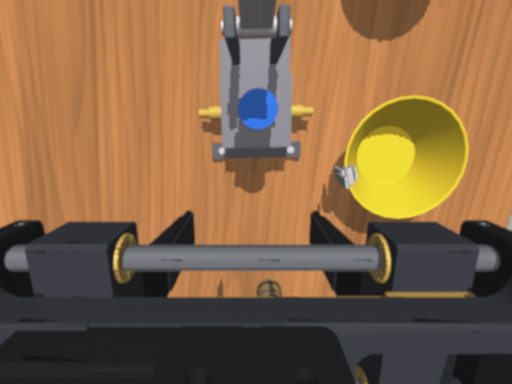

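View pics/s6.png

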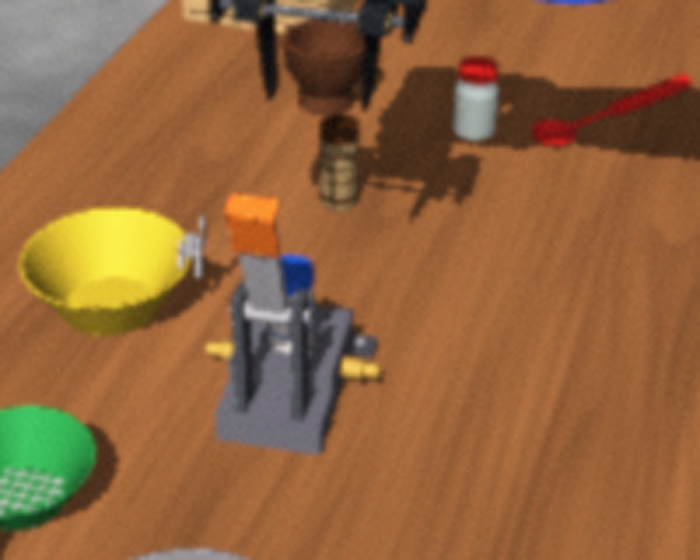

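Call:
{"name": "drive_tool", "arguments": {
  "moves": [0,0,3,0,0,0,7,0,0,2,8,0,-0.2,5,8,0,-0.4,9,8,0,-0.7,13,8,0,-1,17,8,0,-1.3,20.5,8,0],
  "fingers": 0,
  "grip_force": 20
}}

```text
clock: 18.5
position: [0.5408, 0.2525, 0.3212]
eef_rot: [0.673, 0.74, -0.0, -0.0]
force: [0.4, -0.1, 0.2]
opening: 0.185
```

Call:
{"name": "drive_tool", "arguments": {
  "moves": [-0.2,2,0,0,-0.3,3,0,0,-0.3,3,-2,0,-0.3,3,-5,0,-0.3,3,-8,0,-0.3,3,-9.5,0,-0.3,3,-9.5,0,-0.3,3,-9.5,0]
}}

```text
clock: 19.3
position: [0.5392, 0.2795, 0.2275]
eef_rot: [0.674, 0.739, 0.0, 0.0]
force: [-0.5, -0.3, 0.1]
opening: 0.007
```

```bash
cat > side.py <<'E'
from h import *
import sys
p=cap('side')
s=bot.observe(); print(s['clock'],s['position'],s['force'],s['opening'])
cv2.imwrite(f'pics/{sys.argv[1]}.png',cv2.resize(p['pixels'][90:290,150:350,::-1],None,fx=3,fy=3,interpolation=2))
E
python3 side.py s7
```

```text
19.35 [0.5397223  0.2796621  0.22855509] [ 0.77718395 -0.66089447  0.32072747] 0.0030316738695071715
```

View pics/s7.png

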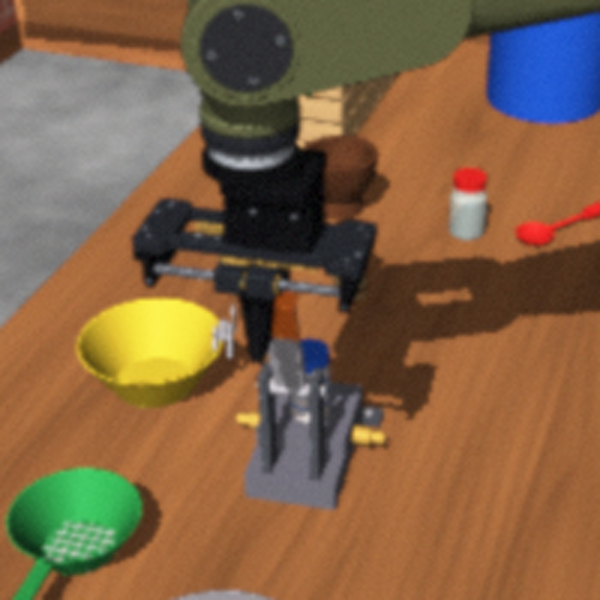

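Call:
{"name": "drive_tool", "arguments": {
  "moves": [0.1,-1,0,0,0.2,-1.8,0,0,0.25,-2.4,0,0,0.35,-3.2,0,0,0.45,-4.2,0,0,0.5,-5,0,0,0.6,-5.7,0,0,0.7,-6.4,0,0]
}}

```text
clock: 20.15
position: [0.5469, 0.2167, 0.2296]
eef_rot: [0.674, 0.739, 0.003, -0.0]
force: [-2.0, 6.2, 5.4]
opening: 0.002
```

```bash
python3 side.py s8
```

```text
20.2 [0.5470287  0.21558578 0.22937979] [0.43333323 3.90334811 3.60713176] 0.0009401827155741256
```

View pics/s8.png

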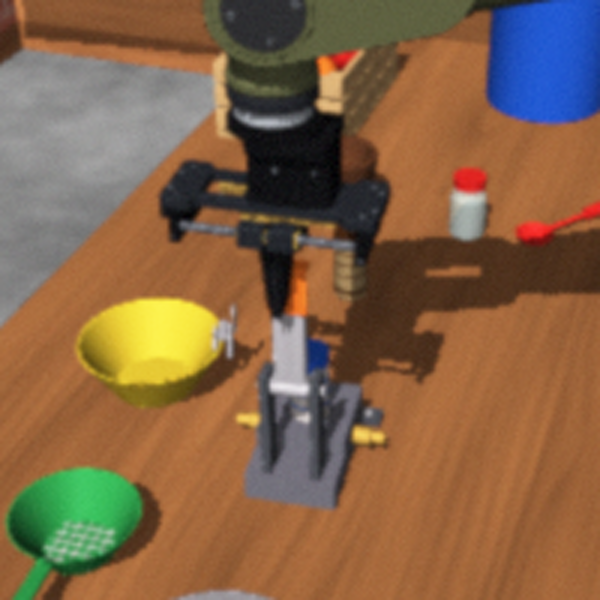

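Run:
```python
from h import *
for n in ['side','top']:
    p=cap(n)
    for o in ['clamp','clamp_pad']:
        for r in bot.trace(p,o)[:1]:
            w,u,v=world(p,r['pixels']); y=(w[:,1]-.1243)*.994-(w[:,0]-.5552)*.106; x=(w[:,0]-.5552)*.994+(w[:,1]-.1243)*.106
            for z in np.arange(.15,.29,.02):
                k=abs(w[:,2]-z)<.01
                if k.sum()>3: print(n,o,round(z,2),k.sum(),np.round([x[k].min(),x[k].max(),np.median(y[k])],3))
s=bot.observe(); t=s['position']; print((t[0]-.5552)*.994+(t[1]-.1243)*.106, (t[1]-.1243)*.994-(t[0]-.5552)*.106)
```

```text
side clamp 0.15 68 [-0.019  0.012  0.077]
side clamp 0.17 64 [-0.018  0.012  0.077]
side clamp 0.19 69 [-0.018  0.01   0.077]
side clamp 0.21 49 [-0.018  0.009  0.077]
side clamp 0.23 40 [-0.02  -0.001  0.08 ]
side clamp 0.25 32 [-0.02  -0.009  0.081]
side clamp 0.27 27 [-0.021 -0.008  0.073]
side clamp_pad 0.15 71 [-0.025  0.012  0.077]
side clamp_pad 0.17 64 [-0.018  0.012  0.077]
side clamp_pad 0.19 69 [-0.018  0.01   0.077]
side clamp_pad 0.21 48 [-0.018  0.009  0.077]
side clamp_pad 0.23 38 [-0.02  -0.003  0.08 ]
side clamp_pad 0.25 32 [-0.02  -0.009  0.081]
side clamp_pad 0.27 26 [-0.021 -0.009  0.076]
0.00038646658263627627 0.09157656491817329
```

Call:
{"name": "drive_tool", "arguments": {
  "moves": [0,-0.8,0.2,0,0.1,-1.7,0.3,0,0.2,-2.7,0.2,0,0.3,-3.7,0,0,0.4,-4.6,-0.3,0,0.5,-5.5,-0.7,0,0.6,-6.4,-1.2,0,0.7,-7.3,-1.8,0]
}}

```text
clock: 21.3
position: [0.5521, 0.1442, 0.2075]
eef_rot: [0.674, 0.739, 0.001, -0.002]
force: [-0.7, 8.6, 1.0]
opening: 0.007
```

```bash
python3 side.py s9
```

```text
21.35 [0.55181179 0.14217661 0.2062872 ] [-0.15734042  2.96408049  2.16197722] 0.008806933808410595
```

View pics/s9.png

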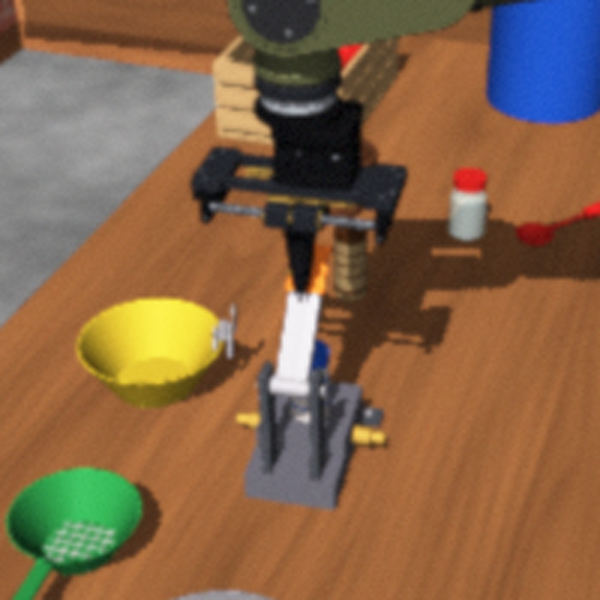

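Call:
{"name": "drive_tool", "arguments": {
  "moves": [0,-0.7,-0.4,0,0.1,-1.5,-1,0,0.2,-2.3,-1.7,0,0.3,-3.1,-2.5,0,0.3,-3.5,-2.9,0,0.4,-3.9,-3.4,0,0.4,-4.2,-3.8,0,0.4,-4.2,-3.8,0]
}}

```text
clock: 22.15
position: [0.5565, 0.1004, 0.1702]
eef_rot: [0.674, 0.739, -0.0, -0.0]
force: [-0.5, 2.0, 1.3]
opening: 0.004
```

```bash
python3 side.py s10
```

```text
22.2 [0.55653764 0.10013913 0.17035575] [-0.92598877  1.31013584  2.13147257] 0.00604200252259205
```

View pics/s10.png

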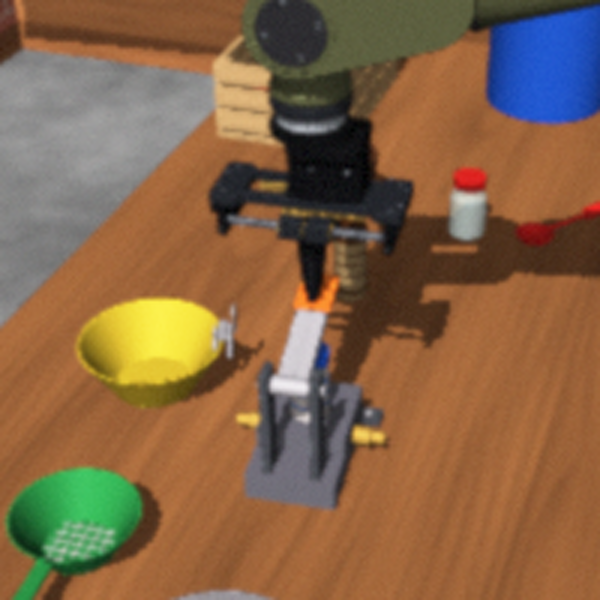

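Call:
{"name": "drive_tool", "arguments": {
  "moves": [0,-0.1,-0.2,0,0,-0.3,-0.4,0,0,-0.4,-0.6,0,0,-0.6,-0.8,0,0.1,-0.8,-1,0,0.1,-0.8,-1.2,0,0.1,-0.8,-1.4,0,0.1,-0.8,-1.4,0]
}}

```text
clock: 23.0
position: [0.558, 0.0918, 0.1567]
eef_rot: [0.674, 0.739, -0.0, 0.001]
force: [-0.6, 0.2, 2.9]
opening: 0.008
```

Call:
{"name": "drive_tool", "arguments": {
  "moves": [0,-0.05,-0.1,0,0,-0.1,-0.2,0,0,-0.1,-0.3,0,0,-0.2,-0.4,0,0,-0.2,-0.5,0,0,-0.2,-0.5,0,0,-0.2,-0.5,0,0,-0.2,-0.5,0]
}}

```text
clock: 23.8
position: [0.558, 0.0905, 0.1516]
eef_rot: [0.674, 0.739, 0.0, 0.0]
force: [-0.1, 3.5, 3.7]
opening: 0.005
```

Call:
{"name": "drive_tool", "arguments": {
  "moves": [0,0,-0.05,0,0,0,-0.1,0,0,0,-0.2,0,0,0,-0.3,0,0,0,-0.4,0,0,0,-0.4,0,0,0,-0.4,0,0,0,-0.4,0]
}}

```text
clock: 24.6
position: [0.558, 0.09, 0.1476]
eef_rot: [0.674, 0.739, -0.0, 0.0]
force: [1.6, 0.6, 3.9]
opening: 0.003
```

Call:
{"name": "drive_tool", "arguments": {
  "moves": [0,0,-0.05,0,0,0,-0.1,0,0,0,-0.15,0,0,0,-0.2,0,0,0,-0.25,0,0,0,-0.3,0,0,0,-0.3,0,0,0,-0.3,0]
}}

```text
clock: 25.4
position: [0.5581, 0.0898, 0.1453]
eef_rot: [0.674, 0.739, -0.0, 0.001]
force: [-0.4, 0.2, 6.7]
opening: 0.005
```

Call:
{"name": "drive_tool", "arguments": {
  "moves": [0,0,-0.05,0,0,0,-0.1,0,0,0,-0.15,0,0,0,-0.2,0,0,0,-0.25,0,0,0,-0.3,0,0,0,-0.3,0,0,0,-0.3,0]
}}

```text
clock: 26.2
position: [0.5582, 0.0895, 0.1425]
eef_rot: [0.674, 0.739, -0.0, 0.001]
force: [-1.0, -1.1, 6.6]
opening: 0.003
```

Call:
{"name": "drive_tool", "arguments": {
  "moves": [0,0,-0.05,0,0,0,-0.1,0,0,0,-0.15,0,0,0,-0.2,0,0,0,-0.25,0,0,0,-0.3,0,0,0,-0.3,0,0,0,-0.3,0]
}}

```text
clock: 27.0
position: [0.5582, 0.0893, 0.14]
eef_rot: [0.674, 0.739, -0.001, 0.001]
force: [-1.7, -1.9, 9.3]
opening: 0.005
```

Call:
{"name": "drive_tool", "arguments": {
  "moves": [0,0,-0.05,0,0,0,-0.1,0,0,0,-0.15,0,0,0,-0.2,0,0,0,-0.2,0,0,0,-0.2,0,0,0,-0.2,0,0,0,-0.2,0]
}}

```text
clock: 27.8
position: [0.5582, 0.0891, 0.1382]
eef_rot: [0.674, 0.739, -0.001, 0.001]
force: [-2.1, -2.3, 11.1]
opening: 0.003
```

Call:
{"name": "drive_tool", "arguments": {
  "moves": [0,0,-0.05,0,0,0,-0.1,0,0,0,-0.15,0,0,0,-0.15,0,0,0,-0.15,0,0,0,-0.15,0,0,0,-0.15,0,0,0,-0.15,0]
}}

```text
clock: 28.6
position: [0.5583, 0.0891, 0.1369]
eef_rot: [0.674, 0.739, -0.001, 0.001]
force: [-2.4, -3.5, 11.0]
opening: 0.004
```

Call:
{"name": "drive_tool", "arguments": {
  "moves": [0,0,-0.05,0,0,0,-0.1,0,0,0,-0.1,0,0,0,-0.1,0,0,0,-0.1,0,0,0,-0.1,0,0,0,-0.1,0,0,0,-0.1,0]
}}

```text
clock: 29.4
position: [0.5583, 0.0891, 0.1361]
eef_rot: [0.674, 0.739, -0.001, 0.001]
force: [-2.1, -2.5, 12.3]
opening: 0.008
```

```bash
python3 side.py s11
```

```text
29.45 [0.55828613 0.08903713 0.13604835] [-1.79583032 -3.74124527 12.42514574] 0.00303881931294527
```

Call:
{"name": "drive_tool", "arguments": {
  "moves": [0,0,-0.05,0,0,0,-0.1,0,0,0,-0.1,0,0,0,-0.1,0,0,0,-0.1,0,0,0,-0.1,0,0,0,-0.1,0,0,0,-0.1,0]
}}

```text
clock: 30.25
position: [0.5583, 0.089, 0.1352]
eef_rot: [0.674, 0.739, -0.001, 0.001]
force: [-2.4, -4.5, 11.7]
opening: 0.004
```

Call:
{"name": "drive_tool", "arguments": {
  "moves": [0,0,-0.05,0,0,0,-0.1,0,0,0,-0.1,0,0,0,-0.1,0,0,0,-0.1,0,0,0,-0.1,0,0,0,-0.1,0,0,0,-0.1,0]
}}

```text
clock: 31.05
position: [0.5583, 0.089, 0.1349]
eef_rot: [0.674, 0.739, -0.001, 0.001]
force: [-4.9, -2.6, 15.2]
opening: 0.004
```

Run:
```python
from h import *
F=[]
for i in range(6):
    bot.capture('wrist'); s=bot.observe(); F.append(s['force']); 
print(s['position'],np.mean(F,0),np.std(F,0),s['clock'])
```

```text
[0.55832512 0.08898312 0.13488806] [-4.8309969  -3.9773787  14.88051345] [0.25261995 0.2068642  0.54920832] 31.35
```

One more half-millimetre to be in the middle of the firm band.

Call:
{"name": "drive_tool", "arguments": {
  "moves": [0,0,-0.02,0,0,0,-0.05,0,0,0,-0.05,0,0,0,-0.05,0,0,0,-0.05,0,0,0,-0.05,0,0,0,-0.05,0,0,0,-0.05,0]
}}

```text
clock: 32.15
position: [0.5583, 0.089, 0.1348]
eef_rot: [0.674, 0.739, -0.001, 0.001]
force: [-4.8, -3.4, 16.8]
opening: 0.003
```

Run:
```python
from h import *
F=[]
for i in range(4):
    bot.capture('wrist'); s=bot.observe(); F.append(s['force']); 
print(s['position'],np.mean(F,0),s['clock'])
```

```text
[0.55835189 0.08898845 0.13476444] [-5.53710845 -3.99667052 16.30434225] 32.35
```

Call:
{"name": "drive_tool", "arguments": {
  "moves": [0,0,0.1,0,0,0,0.3,0,0,0,0.6,0,0,0,1.2,0,0,0,3,0,0,-1,6,0,0,-3,9,0,0,-6,12,0]
}}

```text
clock: 33.15
position: [0.5571, 0.0308, 0.2519]
eef_rot: [0.673, 0.74, -0.001, -0.001]
force: [-0.0, -0.8, 0.9]
opening: 0.003
```

Call:
{"name": "drive_tool", "arguments": {
  "moves": [0,-2,0,0,0,-3.5,0,0,0,-4,0,0,0,-4,0,0,0,-4,0,0,0,-4,0,0,0,-4,0,0,0,-4,0,0]
}}

```text
clock: 33.95
position: [0.5579, -0.0091, 0.2515]
eef_rot: [0.673, 0.739, -0.0, -0.0]
force: [-0.7, -0.1, -0.5]
opening: 0.005
```

```bash
python3 side.py s12
python3 - <<'E'
from h import *
p=cap('wrist','w12'); s=bot.observe(); print(s['clock'],s['position'],s['force'])
w,u,v=world(p,np.ones((384,512),bool))
y=(w[:,1]-.1243)*.994-(w[:,0]-.5552)*.106; x=(w[:,0]-.5552)*.994+(w[:,1]-.1243)*.106
m=(abs(x)<.012)&(y>-.06)&(y<.1)&(w[:,2]>.08)
for a in np.arange(-.06,.1,.01):
    k=m&(abs(y-a)<.005)
    if k.any(): print(round(a,3),k.sum(),np.round(np.median(w[k,2]),4))
k=m&(y>0.01)&(y<.055); print(np.polyfit(y[k],w[k,2],1))
E
```

```text
34.0 [ 0.55787721 -0.00923152  0.25159922] [-0.17308778 -0.86814583 -0.10638095] 0.0037659098942903232
34.05 [ 0.55788053 -0.00931448  0.25164553] [0.31738191 0.10557223 0.0328034 ]
-0.06 121 0.1329
-0.05 252 0.1333
-0.04 260 0.134
-0.03 265 0.1345
-0.02 266 0.1347
-0.01 271 0.1321
0.0 289 0.1327
0.01 300 0.1333
0.02 312 0.1339
0.03 318 0.1344
0.04 262 0.135
[0.0563632  0.13274434]
```

View pics/s12.png

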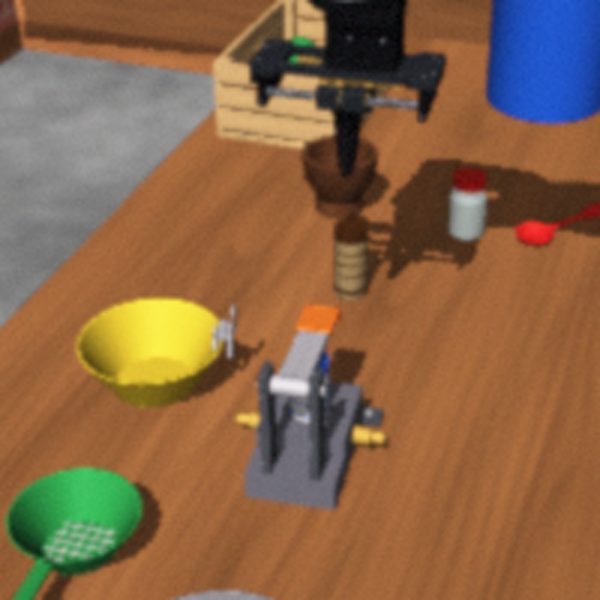

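View pics/w12.png

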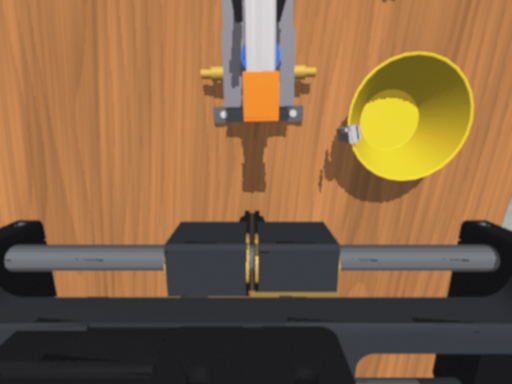

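Run:
```python
from h import *
p=cap('wrist')
c=p['pixels'].astype(int); m=(c[...,2]>c[...,0]+60); m[150:]=False
w,u,v=world(p,m); k=np.hypot(w[:,0]-.5552,w[:,1]-.1243)<.025
print(k.sum(),np.percentile(w[k,2],[10,50,90]))
print(bot.sign_off())
```

```text
158 [0.11154488 0.11323551 0.11437963]
the job is handed in; nothing more can be done
None
```

The fresh cartridge is in the holder, pressed home on its stop, and the clamp is holding it there. I handed the job in at about 34 s of the 72 s allowed. The sign-off gives no verdict, so I don't know how it was judged.

**Insertion:** I gripped the cartridge at its upper half with 18 N and lowered it in steps of 2 to 4 mm. Sideways force in the readings stayed under about 1.7 N. I let go once about 4 N showed it was on the seat. Its foot was then about 24 mm below the mouth, and it stood upright and centred.

**Clamping:** I swung the clamp over from behind with the fingers shut and pressed the pad slowly. The force rose from about 7 to 12 N against the spring. At the stop it went to about 16.3 N with almost no more movement. That is inside the firm band of 14 to 18 N and below the 22 N crack limit.

**Last checks after backing away:**
- **Clamp angle:** about -0.056 rad, within the expected home range and close to the -0.054 I had predicted.
- **Cartridge top:** 113.2 mm high, down from 121.3 mm, which matches the 8 mm of seat travel.
- **Robot:** touching nothing.
- **Other things:** I moved nothing else; those visible in the last pictures (spent cartridge, bowl, sieve, mortar, salt and spoon) stand where they were.

**Disagreements:** The camera estimates of the bore's position differed by up to 3 mm, so I aimed between them and corrected by feel. While pressing, the pad also pushed sideways with up to about 5.5 N, which I put down to friction. It was gone after I lifted off.

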